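Clamp-on label holder pressed home on the shelf lip

TASK

Take the black label holder off the rim of the white bin and push it down over the front lip of the white shelf, card side out and tongue behind the lip, upright and centred in front of the clear container with the blue snap lid. Press it firmly home, so that the soft pad inside it is squashed flat on the lip, and finish like that, still gripping it and still pressing down, so that its screws can be tightened. Leave the bin, bowl, jars and container where they stand.

Things in the scene. Friction and masses are not known exactly. Their poses are not given: they have to be found in the camera images.
- label_grip (a point): Centre of the header of the black plastic label holder (35 g), the part to grip: a bar 76 mm long (y), 12 mm thick (x), 20 mm high, z up, x from card side to tongue side. Under it hang a card plate (-x side) and a shorter tongue (+x), flush with its faces, a 6 mm slot between them centred under this point. Starts hung over the front (-x) wall of the white bin, card outwards.
- label_front (a point): Middle of the holder's card plate (76 mm wide, 3 mm thick, hanging to 55 mm below label_grip): 4.5 mm to the -x side of label_grip and 32.5 mm below it. White card on its outside.
- label_tongue (a point): Lower end of the straight part of the holder's tongue (50 mm wide, 3 mm thick): 4.5 mm to the +x side of label_grip and 25 mm below it. Below this point the last 7 mm of the tongue flare 35 degrees away from the plate as a lead-in.
- pad (a joint): Squeeze (m) of the soft grey pad in the top of the holder's slot: 0 free (5 mm thick, its face 15 mm below label_grip), 0.003 squashed flat. Springs back, 2 N per mm: about 6 N squashes it flat. It bears on the rim or lip on which the holder sits.
- lip_mid (a point): Middle of the top edge (128 mm above the counter) of the bright steel lip, 2.5 mm thick, 28 mm high, along the whole front edge of the shelf: a fixed white riser 200 mm deep (x), 460 mm wide (y). x points back over the board, y along the lip, z up; the front faces the robot. The first 55 mm behind the lip are free. Holder fully home: label_grip about 12 mm above this edge.
- container_mid (a point): Centre of the loose clear plastic container with blue snap lid (cookies inside), 100 x 110 x 66 mm, standing on the shelf board 60 to 70 mm behind the lip, square to the shelf: its x and y run as the shelf's.
- jar_red_mid (a point): Centre of the cream jar with red lid, 64 mm across, 70 mm high, loose on the shelf.
- jar_green_mid (a point): Centre of the brown jar with green lid, 64 mm across, 70 mm high, loose on the shelf.
- bin_rim (a point): Middle of the top edge of the front (-x) wall of the loose white bin, 100 mm (x) by 140 mm (y), 90 mm high, walls 3 mm, open on top, about 0.7 kg; x points across the bin to its back wall. Low cookie cutters lie on its floor.
- bowl: Loose stainless bowl, 150 mm across, 60 mm high; origin at the centre of its underside.
Mind the look-alikes: they are no part of the job. There is more than one size of the part that bears container_mid; the job needs the smallest.

How it is judged (in metres and radians):
On the way:
1. the label holder is lifted clear of the bin in the gripper (height (world z) of label_grip above 0.15 m and contact force between the fingers and label above 1 N and contact force between label and bin below 0.05 N), for 0.1 s.
At the end, for the whole second after the job is handed in: Holder over the shelf lip, card plate in front, tongue behind, upright (0.08 rad), centred before the clear container within 15 mm; pad squeezed over 1.8 mm, holder pressing on the shelf with over 3 N, gripper still round its header with over 2 N, at rest; the rest left in place (x of label_front in the frame of lip_mid below -0.001 m and x of label_tongue in the frame of lip_mid above 0.001 m and z of label_grip in the frame of lip_mid between 0.009 and 0.0145 m and angle between label_grip's own z axis and vertical below 0.08 rad and y of label_grip in the frame of container_mid between -0.015 and 0.015 m and value of joint pad above 0.0018 m and contact force between label and shelf above 3 N and contact force between the fingers and label above 2 N and z of the grasp point in the frame of label_grip below 0.024 m and linear speed of label below 0.01 m/s); the arm keeps its last pose, push and grip.
It fails at once if the container or a jar is moved by more than 15 mm (distance of any of container_mid, jar_red_mid, jar_green_mid from where it was at the start of the episode above 0.015 m).
It fails at once if the bin is moved by more than 25 mm (distance of bin_rim from where it was at the start of the episode above 0.025 m).
It fails at once if the bowl is moved by more than 20 mm (distance of bowl from where it was at the start of the episode above 0.02 m).
It also fails if it takes over 51 s, if anything falls off the work surface, if the arm or the gripper's body presses on something with over 40 N, if the wrist force passes 120 N, or if a joint passes its speed limit or range.

ROBOT

A 6-joint arm with a two-finger parallel gripper is mounted at the origin on the work surface. World frame = base frame: x ahead of the robot, y to its left, z up, the work surface at z = 0. Lengths are in m, angles in degrees, forces in N, time in s.
With the tool pointing down it reaches from about 0.25 to 0.725 m from the base axis. Payload 9.7 kg.
Tool frame: the origin (TCP) lies at the very end of the fingers, on their centre line; the grasp point (between the pads) lies 19 mm behind it; z points along the fingers, y is the line along which they close (so a half turn about z gives the same grasp; the last joint's range is limited). The gripper opens to 85 mm and grips with 20 to 120 N. Pads are 22 mm wide; open, the fingers measure 114 mm over their backs; the gripper's body (76 mm by 85 mm) begins 54 mm behind the grasp point. The pads swing forward as they close: fully open they stand 13 mm farther back than shut.
Start: joints at [-64.572, 4.979, 10.078, 95.1, 0, 90], TCP at [0.236, -0.497, 0.231] pointing down, gripper open.
Joint ranges: [-179.16, 179.16], [-48.56, 103.87], [-65.8, 70.77], [-126.05, 130.52], [-82.76, 87.17], [-180, 180]. Speed limits (degrees/s): [127.2, 127.2, 147.25, 180, 180, 180].

INTERFACE

Orientations are given as [roll, pitch, yaw] about the fixed x, y, z axes, in that order (R = Rz(yaw) Ry(pitch) Rx(roll)).
In Python, from workcell import bot gives the robot as it stands.
- The arm moves only by the tool arm_command, never from a script. Its argument "series" is a list of rows, each a list of 4 numbers: the shift along the tool's x, y, z in m, then the turn about the tool's z in rad. A call has exactly 5 rows; each row is the pose to reach, as a shift and turn from the pose commanded when the call began, along the tool's axes at that moment; what a row does not reach only later rows make up. A row lasts 1/10 s, in which the tool goes at most 50 mm and 8.59 degrees, less where a joint would pass 70% of its speed; a pose out of reach is approached as far as the arm can. A call with a gripper value outside its range is refused whole. "hand" is the finger opening in m, from 0 to 0.0854, set as the call begins (left out, the last holds). The fingers move at their own pace and stop on an object; "grip_force" is the grip in N (left out, the last holds). Time passes only in rows, so rows that repeat a pose let the fingers close, or fill a call up. It gives the time, the measured TCP pose, the force, the opening and the grip force at its end, in the units of the state.
- bot.get_obs(): the state, without advancing time (a new reading comes with each control period).
- bot.camera(name): name is "scene" or "side" or "wrist"; returns a dict with "color" (400x640x3 uint8, blue, green, red), "camera_matrix" (3x3 intrinsics, pixels), "xyz" and "orientation" of the camera in the world; the wrist camera has in their place "T_tool_cam" (4x4, takes a point from camera to tool coordinates, whose origin is the TCP and whose axes are the flange's). Camera axes: x right, y up, looking along -z (the intrinsics and any distortion apply to the point x, -y, -z); pixel columns grow to the right and rows downward; lengths in m; the calibration is good to about 2 mm. A picture is of the moment at which its call begins: read the wrist's pose just before it. There is no depth.
- bot.job_done(): hands the job in; it is judged then, once.
Trained networks look in the newest picture that a camera, given by its name, has taken for a name from the list of things; names that differ only in an ending like _2 or _b are one class to them, and where a whole thing is asked for, a point or a joint stands for the part that bears it (a point fixed in the world has none). Each returns a list of dicts, best first, with "confidence" (0 to 1); they miss things now and then, are a little off and sometimes report something else, mostly with a low value. They report only what shows in the picture. A call takes as long as a camera call. They do not tell look-alikes from the thing itself.
- bot.find_in(camera, target): "location" ([column, row] in pixels, amid what is visible of it).
- bot.mark_of(camera, target): "location" ([column, row] in pixels: a listed point, or the origin of a listed thing).
The state is a dict: "time": time; "q": joint angles; "qd": joint speeds; "joint_efforts": joint torques, N m; "ee_pos": TCP position; "tcp_rot": TCP orientation; "wrist_force": force on the tool from outside, world axes, zero at the start; "torque": the same for the moment, N m; "opening": finger opening in m; "grasp_force": force on a finger pad.
Only numpy, scipy, OpenCV 4.12 (cv2) and the standard library are available. Lean on these libraries where they do the work, as an engineer would, in place of code of your own. Each camera call takes 0.05 s, during which the arm holds its last target. There are 200 camera calls.

## Working session

There is one attempt and no reset: what is moved stays moved. The work goes in short steps, Python scripts to look and compute and a tool call to move; the robot and the scene stay as the last step left them, time stands still between calls to the robot, and variables do not carry over. Pictures are saved under pics/ and viewed, at most 10 in all, crops included, and the job is handed in when it is done.

Besides the shell and the picture viewer there is one more tool, called after "Request:" as a command line: name --pt "numbers of a row" for each row, then --argument value for the rest. arm_command: Moves the arm, as the interface text tells. Its arguments: {"type":"object","properties":{"series":{"type":"array"},"hand":{"type":"number"},"grip_force":{"type":"number"}},"required":["series"]}

```bash
mkdir -p pics
cat > h.py <<'E'
import numpy as np, cv2
from scipy.spatial.transform import Rotation as R
from workcell import bot
def cam(name,save=None):
    o=bot.get_obs(); c=bot.camera(name)
    if save: cv2.imwrite('pics/'+save,c['color'])
    if 'T_tool_cam' in c:
        T=np.eye(4);T[:3,:3]=R.from_euler('xyz',o['tcp_rot'],degrees=True).as_matrix();T[:3,3]=o['ee_pos'];T=T@np.array(c['T_tool_cam'])
        p,M=T[:3,3],T[:3,:3]
    else:
        p=np.array(c['xyz']);q=np.array(c['orientation'])
        M=q if q.shape==(3,3) else R.from_euler('xyz',q,degrees=True).as_matrix()
    return dict(K=np.array(c['camera_matrix']),p=p,M=M,img=c['color'],c=c)
def ray(C,px):
    d=np.linalg.inv(C['K'])@[px[0],px[1],1.]; return C['M']@(d*[1,-1,-1])
def atz(C,px,z):
    d=ray(C,px); return C['p']+d*(z-C['p'][2])/d[2]
def proj(C,P):
    v=C['M'].T@(np.array(P)-C['p'])*[1,-1,-1]; v=C['K']@v; return v[:2]/v[2]
def tri(obs):
    A=np.zeros((3,3));b=np.zeros(3)
    for C,px in obs:
        d=ray(C,px);d/=np.linalg.norm(d);Q=np.eye(3)-np.outer(d,d);A+=Q;b+=Q@C['p']
    return np.linalg.solve(A,b)
E
python3 - <<'E'
from h import *
np.set_printoptions(precision=4,suppress=True)
print(bot.get_obs())
for n in ['scene','side','wrist']:
    C=cam(n,n+'0.png')
    print(n,{k:v for k,v in C['c'].items() if k!='color'})
    for t in ['label_grip','label_front','lip_mid','container_mid','jar_red_mid','jar_green_mid','bin_rim','bowl']:
        print(t,[(np.round(d['location'],1).tolist(),round(d['confidence'],2)) for d in bot.mark_of(n,t)])
E
```

```text
{'time': 0.0, 'q': array([-64.5729,   5.0106,  10.0328,  95.1017,  -0.0017,  89.9995]), 'qd': array([ 0.0291,  0.0259, -0.0346, -0.0113, -0.0576, -0.0242]), 'joint_efforts': array([  0.0003, -52.0385,  46.4804,   0.0162,  -0.    ,   0.    ]), 'ee_pos': array([ 0.236 , -0.4965,  0.2306]), 'tcp_rot': array([-179.9205,    0.0017,   25.4276]), 'wrist_force': array([-0.5826, -0.8053, -0.0557]), 'torque': array([-0.0535, -0.0033, -0.0362]), 'grasp_force': 0.0, 'opening': 0.08585980195026233}
scene {'camera_matrix': array([[474.4144,   0.    , 318.4813],
       [  0.    , 474.4144, 197.5748],
       [  0.    ,   0.    ,   1.    ]]), 'xyz': array([ 0.8418, -0.4139,  0.9654]), 'orientation': array([32.3738, -0.6575, 33.1839])}
label_grip [([172.8, 254.4], 0.59), ([173.7, 262.0], 0.17)]
label_front [([172.0, 262.8], 0.56)]
lip_mid [([328.1, 233.5], 0.97)]
container_mid [([384.1, 252.6], 0.85)]
jar_red_mid [([406.2, 201.9], 0.89)]
jar_green_mid [([352.3, 313.7], 0.95), ([166.2, 262.1], 0.58)]
bin_rim [([165.2, 265.4], 0.59), ([329.7, 234.7], 0.23)]
bowl [([332.0, 139.9], 0.74)]
side {'camera_ma
[... 348 characters left out ...]
63)]
container_mid [([269.9, 147.0], 0.88)]
jar_red_mid [([241.8, 180.0], 0.65), ([446.7, 161.2], 0.37)]
jar_green_mid [([299.0, 111.9], 0.94), ([315.1, 159.4], 0.67)]
bin_rim [([445.2, 151.2], 0.7)]
bowl [([324.0, 326.1], 0.72), ([301.0, 113.1], 0.45)]
wrist {'camera_matrix': array([[328.8844,   0.    , 320.8541],
       [  0.    , 328.8844, 194.7774],
       [  0.    ,   0.    ,   1.    ]]), 'T_tool_cam': array([[-0.0007,  0.9522,  0.3055,  0.0775],
       [ 1.    ,  0.0004,  0.0009, -0.0009],
       [ 0.0007,  0.3055, -0.9522, -0.1429],
       [ 0.    ,  0.    ,  0.    ,  1.    ]])}
label_grip []
label_front []
lip_mid []
container_mid []
jar_red_mid []
jar_green_mid []
bin_rim []
bowl []
```

View pics/scene0.png

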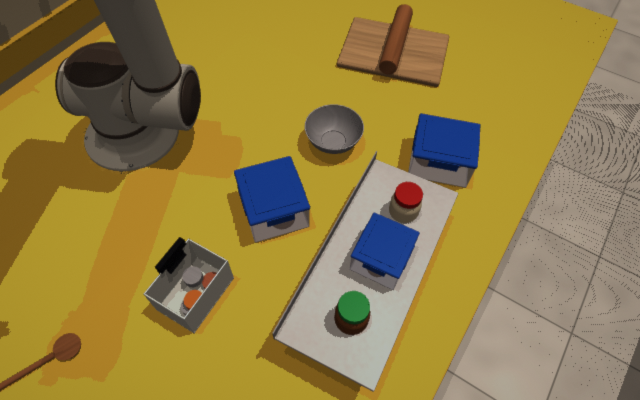

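View pics/side0.png

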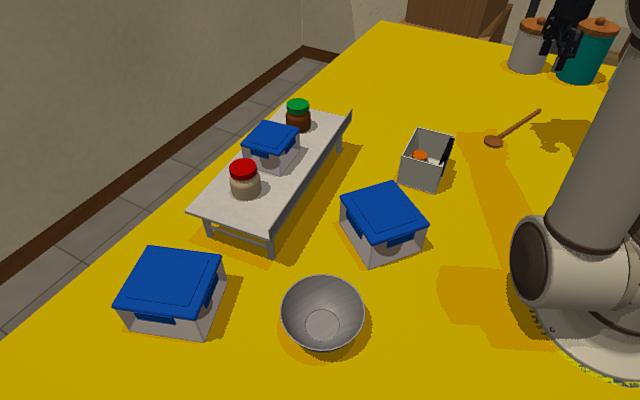

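The scene shows the label holder as the black bar at (172,257), on the bin's wall. There are three blue-lidded containers, at (384,250), (272,195) and (445,148). The one on the shelf at (384,250) is the smallest and sits behind the lip, so it's the one the job needs. Side view: holder at (446,150), container at (270,147), lip running (350,112)–(272,250).

Run:
```python
from h import *
np.set_printoptions(precision=4,suppress=True)
S=cam('scene');D=cam('side')
for n,a,b in [('grip',(172.8,254.4),(445.4,151.1)),('lip',(328.1,233.5),(319.6,158.7)),('cont',(384.1,252.6),(269.9,147)),('red',(406.2,201.9),(241.8,180)),('green',(352.3,313.7),(299,111.9)),('rim',(165.2,265.4),(445.2,151.2)),('bowl',(332,139.9),(324,326.1))]:
    P=tri([(S,a),(D,b)]);print(n,P,proj(S,P)-a,proj(D,P)-b)
a,b=atz(S,(376,156),.128),atz(S,(276.5,336),.128)
print('lip ends scene',a,b,np.linalg.norm(a-b),(a+b)/2,np.degrees(np.arctan2(*(a-b)[1::-1])))
# bin rim corners (z=.09)
for px in [(186,240),(149,293),(232,266),(196,328)]: print('bin',atz(S,px,.09))
for n,C,c in [('a',S,(180,265)),('b',D,(435,155))]:
    i=C['img'];x,y=c;w=60
    cr=cv2.resize(i[y-w:y+w,x-w:x+w],(400,400),interpolation=cv2.INTER_CUBIC)
    globals()['c'+n]=cr
cv2.imwrite('pics/crop1.png',np.hstack([ca,cb]))
```

```text
grip [ 0.3813 -0.2235  0.1016] [-0.158  -0.0493] [-0.1367  0.0319]
lip [ 0.6189 -0.024   0.1244] [-0.9948 -0.0757] [-0.8864 -0.0003]
cont [ 0.7353 -0.0008  0.1296] [-0.1683  0.0043] [-0.1412 -0.0138]
red [0.7188 0.1256 0.1326] [ 0.4837 -0.0445] [0.4793 0.0601]
green [ 0.7457 -0.1447  0.1418] [-1.5304 -0.0638] [-1.0773 -0.0567]
rim [ 0.3813 -0.2458  0.0875] [1.5617 0.4723] [ 1.3121 -0.3154]
bowl [0.4468 0.2707 0.0021] [-0.8359 -0.0669] [-1.1818  0.0022]
lip ends scene [0.6057 0.1976 0.128 ] [ 0.6557 -0.2469  0.128 ] 0.4473224541803998 [ 0.6307 -0.0246  0.128 ] 96.41220522581227
bin [ 0.3757 -0.1815  0.09  ]
bin [ 0.3933 -0.3073  0.09  ]
bin [ 0.4911 -0.1749  0.09  ]
bin [ 0.5139 -0.3094  0.09  ]
```

View pics/crop1.png

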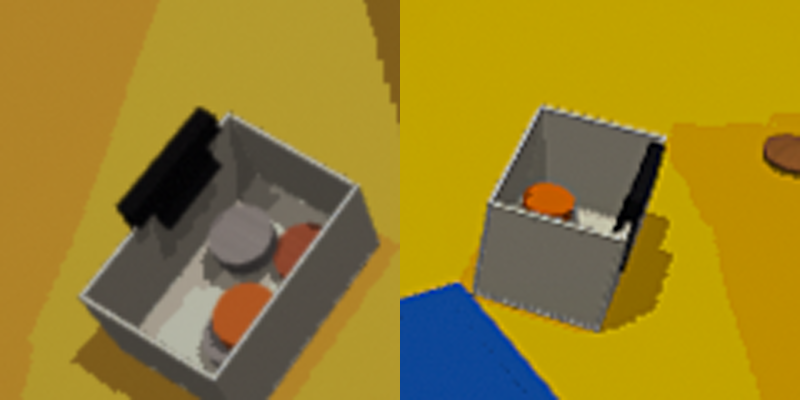

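Left crop: the black holder (header bar from (205,110) to (125,210)) hangs on the bin's front wall near its left end, with the card plate outwards and the tongue inside. It's the only black bar on the bin; the black gripper at the top right of the side view and the dark lip edge can't be confused with it. Triangulated heights agree with the sizes given. I'll move above it next.

Request:
arm_command --pt "0.04 -0.03 0 -0.14" --pt "0.08 -0.06 0 -0.28" --pt "0.12 -0.09 0 -0.42" --pt "0.16 -0.12 0.005 -0.56" --pt "0.2 -0.15 0.01 -0.7" --hand 0.0854

```text
time: 1.95
ee_pos: [0.3526, -0.2741, 0.2215]
tcp_rot: [179.9, 0.0, 65.8]
wrist_force: [0.6, 0.6, -0.2]
opening: 0.0854
grasp_force: 0.0
```

Request:
arm_command --pt "0.03 0.002 0 -0.14" --pt "0.058 0.005 0.01 -0.28" --pt "0.058 0.005 0.015 -0.42" --pt "0.058 0.005 0.015 -0.56" --pt "0.058 0.005 0.015 -0.56"

```text
time: 2.45
ee_pos: [0.3808, -0.2248, 0.2063]
tcp_rot: [-180.0, -0.0, 97.8]
wrist_force: [0.4, -0.4, -0.7]
opening: 0.0851
grasp_force: 0.0
```

Run:
```python
from h import *
np.set_printoptions(precision=4,suppress=True)
o=bot.get_obs();print(o['ee_pos'],o['tcp_rot'],o['q'])
W=cam('wrist','w1.png')
for t,z in [('label_grip',.105),('label_front',.0725),('bin_rim',.09)]:
    for d in bot.mark_of('wrist',t): print(t,np.round(d['location'],1),round(d['confidence'],2),atz(W,d['location'],z))
```

```text
[ 0.3808 -0.2248  0.2063] [-179.9971   -0.0021   97.7787] [-30.5533 -10.1643  -7.2883  92.8796  -0.0002  51.668 ]
label_grip [321.4 198.5] 0.76 [ 0.3804 -0.2272  0.105 ]
label_front [316.6 186.5] 0.93 [ 0.3762 -0.2275  0.0725]
bin_rim [317.7 210.4] 0.92 [ 0.3794 -0.243   0.09  ]
```

View pics/w1.png

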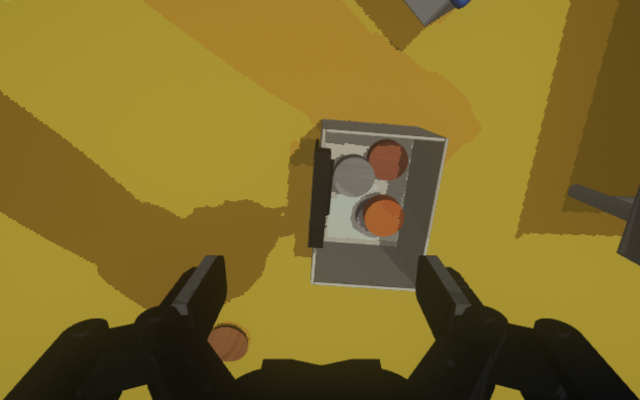

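Run:
```python
from h import *
np.set_printoptions(precision=4,suppress=True)
W=cam('wrist')
c=[atz(W,p,.09) for p in [(313,283),(323,121),(446,139),(416,289)]]
for i in range(4):
    d=c[(i+1)%4]-c[i];print(c[i],np.linalg.norm(d),np.degrees(np.arctan2(d[1],d[0])))
g=W['img'].max(2);m=(g<45).astype(np.uint8);m[255:]=0;m[:,:300]=0;m[:,340:]=0
# header top face, z=.115 : black mask in world at .115
ys,xs=np.nonzero(m);print(len(xs),xs.min(),xs.max(),ys.min(),ys.max())
for y in range(138,252,6):
    r=np.nonzero(m[y])[0]
    if len(r): print(y,r.min(),r.max(),atz(W,(r.min(),y),.115)[:2],atz(W,(r.max()+1,y),.115)[:2])
crop=cv2.resize(W['img'][120:270,260:410],(600,600),interpolation=cv2.INTER_CUBIC);cv2.imwrite('pics/c2.png',np.clip(crop*2.5,0,255).astype(np.uint8))
```

```text
[ 0.3838 -0.3137  0.09  ] 0.14403168890768644 93.88337424162115
[ 0.3741 -0.17    0.09  ] 0.09761344902465931 -0.7797590954146122
[ 0.4717 -0.1713  0.09  ] 0.1366756222586901 -87.47098000027212
[ 0.4777 -0.3079  0.09  ] 0.09406146808304712 -176.4464431305721
77 326 332 166 214
174 331 331 [ 0.3844 -0.2048] [ 0.3852 -0.2047]
180 330 330 [ 0.3843 -0.2094] [ 0.3851 -0.2093]
186 329 330 [ 0.3842 -0.2141] [ 0.3857 -0.2139]
192 330 330 [ 0.3856 -0.2186] [ 0.3863 -0.2185]
198 327 329 [ 0.384  -0.2236] [ 0.3862 -0.2233]
204 328 329 [ 0.3854 -0.2282] [ 0.3869 -0.228 ]
210 327 328 [ 0.3853 -0.2331] [ 0.3868 -0.2329]
```

View pics/c2.png

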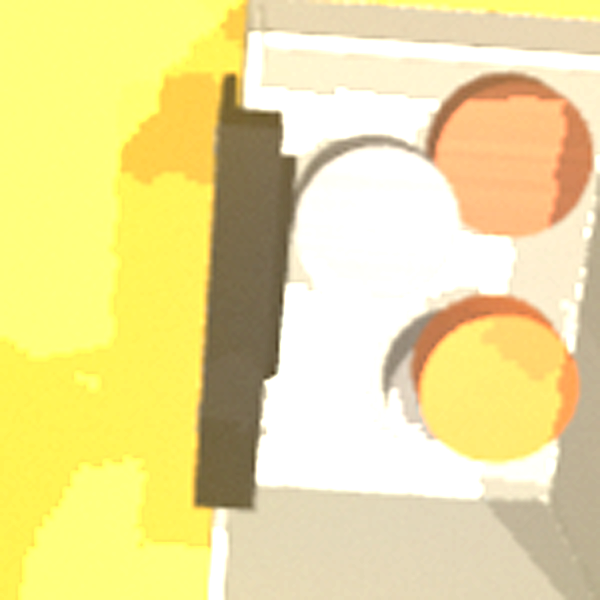

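The brightened crop shows the header's top face with corners (218,108), (282,112), (253,508), (195,505), i.e. full-picture (314.5,147) to (323,247). The card plate is on the left and the tongue is inside the bin.

Run:
```python
from h import *
np.set_printoptions(precision=4,suppress=True)
W=cam('wrist')
for z in(.113,.115):
    P=[atz(W,p,z) for p in [(314.5,147),(330.5,148),(323.25,247),(308.75,246.25)]]
    for i in range(4):
        d=P[(i+1)%4]-P[i];print(P[i],np.linalg.norm(d),np.degrees(np.arctan2(d[1],d[0])))
    print('ctr',np.mean(P,0))
```

```text
[ 0.37  -0.187  0.113] 0.011565262993651527 3.8264700963180855
[ 0.3815 -0.1862  0.113 ] 0.07919610147227026 -86.2474445302335
[ 0.3867 -0.2652  0.113 ] 0.011538106612964746 -175.85305438305437
[ 0.3752 -0.2661  0.113 ] 0.07926060726233393 93.77237686847178
ctr [ 0.3783 -0.2261  0.113 ]
[ 0.37   -0.1866  0.115 ] 0.011467394557483041 3.8264700963181015
[ 0.3814 -0.1859  0.115 ] 0.07852592228084258 -86.24744453023354
[ 0.3865 -0.2642  0.115 ] 0.01144046798155822 -175.85305438305468
[ 0.3751 -0.2651  0.115 ] 0.07858988220517008 93.77237686847178
ctr [ 0.3783 -0.2255  0.115 ]
```

Request:
arm_command --pt "-0.0007 -0.0026 0.03 0.07" --pt "-0.0007 -0.0026 0.06 0.07" --pt "-0.0007 -0.0026 0.09 0.07" --pt "-0.0007 -0.0026 0.119 0.07" --pt "-0.0007 -0.0026 0.119 0.07"

```text
time: 3.25
ee_pos: [0.3764, -0.2252, 0.084]
tcp_rot: [-179.7, -0.2, 93.5]
wrist_force: [-1.1, 1.4, 0.7]
opening: 0.0851
grasp_force: 0.0
```

Request:
arm_command --pt "0 0 0 0" --pt "0 0 0 0" --pt "0 0 0 0" --pt "0 0 0 0" --pt "0 0 0 0" --hand 0 --grip_force 40

```text
time: 3.75
ee_pos: [0.3785, -0.2263, 0.088]
tcp_rot: [180.0, 0.0, 93.6]
wrist_force: [0.3, 0.6, 0.1]
opening: 0.0121
grasp_force: 0.3
```

Request:
arm_command --pt "0 0 0 0" --pt "0 0 0 0" --pt "0 0 0 0" --pt "0 0 0 0" --pt "0 0 0 0"

```text
time: 4.25
ee_pos: [0.3783, -0.2262, 0.0874]
tcp_rot: [180.0, 0.0, 93.6]
wrist_force: [0.5, -0.7, 1.2]
opening: 0.0115
grasp_force: 42.2
```

Request:
arm_command --pt "0 0 -0.02 0" --pt "0 0 -0.05 0" --pt "0 0 -0.09 0" --pt "0 0 -0.13 0" --pt "0 0 -0.15 0"

```text
time: 4.75
ee_pos: [0.3785, -0.2263, 0.2404]
tcp_rot: [179.9, 0.1, 93.6]
wrist_force: [0.0, -0.0, -1.0]
opening: 0.0112
grasp_force: 42.1
```

Run:
```python
from h import *
np.set_printoptions(precision=4,suppress=True)
o=bot.get_obs();print(o['ee_pos'],o['tcp_rot'],o['wrist_force'],o['opening'],o['grasp_force'])
S=cam('scene');D=cam('side');W=cam('wrist')
for n,C in [('scene',S),('side',D),('wrist',W)]:
  for t in ['label_grip','label_front','label_tongue']:
    print(n,t,[(np.round(d['location'],1),round(d['confidence'],2)) for d in bot.mark_of(n,t)])
g=o['ee_pos']+[0,0,.019];print('expected grip',proj(S,g),proj(D,g),proj(W,g))
a=S['img'][90:290,130:330];y,x=[int(v) for v in proj(D,g)][::-1]
b=D['img'][max(0,y-100):max(0,y-100)+200,x-100:x+100]
cv2.imwrite('pics/c3.png',cv2.resize(np.hstack([a,b]),(800,400)))
```

```text
[ 0.3785 -0.2263  0.2404] [179.8655   0.0886  93.6089] [ 0.0393 -0.024  -1.0012] 0.011199173369519907 42.09416041150689
scene label_grip [(array([150.2, 218. ]), 0.91)]
scene label_front [(array([149.3, 226.3]), 0.93)]
scene label_tongue [(array([154.6, 225.8]), 0.62)]
side label_grip [(array([464.1,  91.8]), 0.68), (array([460.8, 100.4]), 0.41)]
side label_front [(array([461.8, 106.8]), 0.52)]
side label_tongue [(array([458.5,  96.5]), 0.71)]
wrist label_grip [(array([321.4, 279.4]), 0.66)]
wrist label_front []
wrist label_tongue [(array([331.7, 252.4]), 0.67)]
expected grip [147.4871 214.774 ] [463.497   91.7601] [322.5628 281.0042]
```

View pics/c3.png

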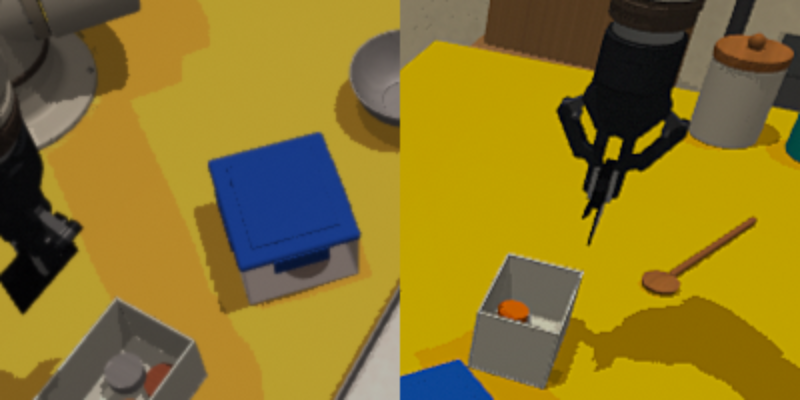

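The left crop shows the holder hanging upright in the gripper, card plate facing the robot, well clear of the bin. Next I'll carry it to a point above and in front of the lip.

Request:
arm_command --pt "0.02 0.024 -0.01 0" --pt "0.05 0.06 -0.02 0" --pt "0.08 0.097 -0.02 0" --pt "0.11 0.133 -0.02 0" --pt "0.14 0.17 -0.02 0"

```text
time: 5.85
ee_pos: [0.5402, -0.0741, 0.2573]
tcp_rot: [180.0, 0.0, 93.6]
wrist_force: [1.5, -1.5, 0.5]
opening: 0.0113
grasp_force: 42.1
```

Request:
arm_command --pt "0.025 0.03 0 0" --pt "0.042 0.05 0 0" --pt "0.052 0.0625 0 0" --pt "0.052 0.0625 0 0" --pt "0.052 0.0625 0 0"

```text
time: 6.35
ee_pos: [0.598, -0.0199, 0.2569]
tcp_rot: [-179.9, 0.0, 93.6]
wrist_force: [-0.0, 0.6, -0.3]
opening: 0.0112
grasp_force: 42.1
```

Run:
```python
from h import *
np.set_printoptions(precision=4,suppress=True)
o=bot.get_obs();print(o['ee_pos'],o['tcp_rot'],o['opening'],o['grasp_force'])
W=cam('wrist','w4.png')
for t,z in [('lip_mid',.128),('container_mid',.133),('jar_green_mid',.135),('jar_red_mid',.135),('label_grip',.28)]:
    for d in bot.mark_of('wrist',t): print(t,np.round(d['location'],1),round(d['confidence'],2),atz(W,d['location'],z))
```

```text
[ 0.598  -0.0199  0.2569] [-179.9426    0.0049   93.6362] 0.011224015611487139 42.096399469301105
lip_mid [348.6 182.6] 0.68 [ 0.6202 -0.0157  0.128 ]
jar_green_mid [468.7 316.2] 0.87 [ 0.746  -0.1388  0.135 ]
jar_green_mid [499.4   5.9] 0.69 [0.7153 0.1234 0.135 ]
jar_red_mid [499.6   7.7] 0.64 [0.7157 0.1222 0.135 ]
label_grip [322.1 277.9] 0.61 [ 0.5972 -0.0158  0.28  ]
```

View pics/w4.png

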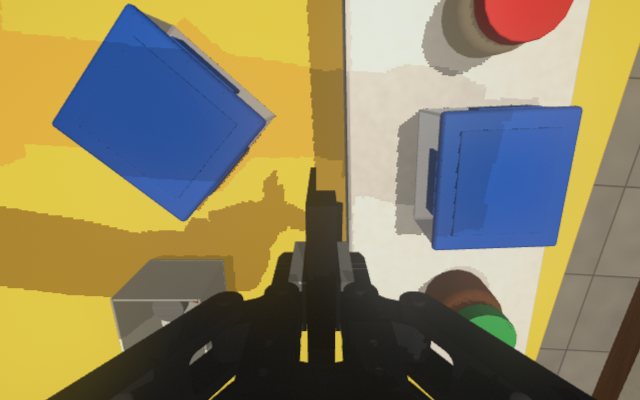

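Wrist view: the lip is the near-vertical line at column 345–349. The container's lid top has corners (441,108), (582,106), (556,245), (434,249), and the held holder is at (322,210).

Run:
```python
from h import *
np.set_printoptions(precision=4,suppress=True)
W=cam('wrist')
im=W['img'].astype(int)
for r in (10,60,110,150,200,235): print(r,[tuple(int(v) for v in im[r,c]) for c in range(340,354)])
P=[atz(W,p,.166) for p in [(441,108),(582,106),(556,245),(434,249)]]
for i in range(4):
    d=P[(i+1)%4]-P[i];print(P[i],np.linalg.norm(d),np.degrees(np.arctan2(d[1],d[0])))
print('ctr',np.mean(P,0))
```

```text
10 [(64, 139, 174), (68, 126, 153), (74, 100, 111), (75, 87, 92), (94, 104, 109), (170, 184, 192), (197, 211, 220), (198, 212, 220), (199, 216, 223), (204, 221, 225), (206, 222, 226), (215, 227, 226), (219, 230, 226), (219, 230, 227)]
60 [(65, 140, 176), (65, 140, 176), (69, 127, 153), (75, 101, 113), (76, 89, 94), (114, 127, 134), (175, 190, 199), (194, 210, 219), (195, 211, 220), (194, 213, 222), (195, 214, 222), (194, 213, 222), (209, 226, 226), (217, 231, 227)]
110 [(57, 119, 148), (59, 120, 149), (59, 120, 149), (65, 113, 135), (71, 95, 106), (73, 85, 92), (102, 114, 122), (147, 160, 168), (162, 175, 184), (171, 186, 196), (185, 204, 216), (191, 211, 221), (192, 212, 221), (191, 211, 221)]
150 [(57, 119, 148), (57, 119, 149), (59, 120, 149), (58, 120, 149), (66, 106, 125), (72, 89, 99), (71, 83, 91), (115, 126, 134), (145, 157, 165), (153, 166, 174), (170, 186, 196), (184, 203, 214), (187, 206, 217), (188, 207, 218)]
200 [(63, 139, 176), (64, 139, 176), (63, 138, 175), (64, 139, 175), (65, 140, 176), (66, 113, 136), (70, 87, 95), (71, 82, 89), (124, 136, 143), (143, 156, 164), (143, 156, 164), (172, 189, 200), (186, 205, 216), (186, 205, 216)]
235 [(46, 56, 61), (46, 57, 61), (58, 117, 147), (63, 137, 173), (64, 138, 174), (65, 138, 175), (71, 107, 127), (74, 82, 86), (92, 101, 106), (141, 153, 161), (158, 170, 179), (167, 181, 191), (180, 197, 207), (199, 219, 223)]
[0.6755 0.0511 0.166 ] 0.09709859383130351 4.310723112106989
[0.7723 0.0584 0.166 ] 0.1059432383543581 -83.6982179512775
[ 0.7839 -0.0469  0.166 ] 0.09580017566104015 -174.3911299802236
[ 0.6886 -0.0563  0.166 ] 0.1081654329101474 96.9622337671217
ctr [0.7301 0.0016 0.166 ]
```

Run:
```python
from h import *
np.set_printoptions(precision=4,suppress=True)
W=cam('wrist');o=bot.get_obs()
F=np.array([atz(W,(c+.1,r+.5),.128) for c,r in [(344.7,10),(345,60),(346.3,110),(347,150),(348,200),(348.6,235)]])
k=np.polyfit(F[:,1],F[:,0],1);yaw=-np.arctan(k[0]);print(F[:,:2],'yaw',np.degrees(yaw))
for c in ([.7301,.0016],[.7353,-.0008]):
  ex=np.array([np.cos(yaw),np.sin(yaw)]);ey=np.array([-ex[1],ex[0]])
  p0=np.array([k[1],0])+1.25e-3*ex
  T=p0+ey*(ey@(np.array(c)-p0));print('target',T,'dist',ex@(np.array(c)-p0))
  d=T-o['ee_pos'][:2];t=np.radians(o['tcp_rot'][2]);print('tool shift',d[0]*np.cos(t)+d[1]*np.sin(t),d[0]*np.sin(t)-d[1]*np.cos(t))
# holder held: header top far end in picture
```

```text
[[ 0.6061  0.1147]
 [ 0.6092  0.0806]
 [ 0.6134  0.0434]
 [ 0.6168  0.0112]
 [ 0.6214 -0.0326]
 [ 0.6249 -0.066 ]] yaw 5.976848154339299
target [ 0.6203 -0.0099] dist 0.11045007775058438
tool shift 0.008939702942760528 0.02289512084431793
target [ 0.6206 -0.0128] dist 0.11537190699725425
tool shift 0.00601385972095894 0.023017751623744327
```

Request:
arm_command --pt "0.008 0.019 0.0 -0.042" --pt "0.008 0.019 0.03 -0.042" --pt "0.008 0.019 0.06 -0.042" --pt "0.008 0.019 0.085 -0.042" --pt "0.008 0.019 0.085 -0.042"

```text
time: 7.25
ee_pos: [0.615, -0.0108, 0.1687]
tcp_rot: [-179.7, -0.0, 96.0]
wrist_force: [0.5, 1.4, -1.2]
opening: 0.0112
grasp_force: 42.1
```

Request:
arm_command --pt "0 0 0.005 0" --pt "0 0 0.01 0" --pt "0 0 0.015 0" --pt "0 0 0.019 0" --pt "0 0 0.019 0"

```text
time: 7.75
ee_pos: [0.6165, -0.0107, 0.153]
tcp_rot: [-180.0, -0.0, 96.0]
wrist_force: [0.9, -0.6, -0.5]
opening: 0.0112
grasp_force: 42.1
```

Run:
```python
from h import *
np.set_printoptions(precision=4,suppress=True)
o=bot.get_obs();print(o['ee_pos'],o['tcp_rot'],o['wrist_force'])
W=cam('wrist');D=cam('side');S=cam('scene')
a=cv2.resize(W['img'][100:300,230:430],(800,800),interpolation=cv2.INTER_CUBIC)[:600]
x,y=proj(D,o['ee_pos']).astype(int);print(x,y,proj(W,o['ee_pos']+[0,0,.029]))
a=cv2.resize(W['img'][90:290,240:440],(400,400),interpolation=cv2.INTER_CUBIC)
b=cv2.resize(D['img'][y-50:y+50,x-50:x+50],(400,400),interpolation=cv2.INTER_CUBIC)
cv2.imwrite('pics/c5.png',np.hstack([a,b]))
```

```text
[ 0.6165 -0.0107  0.153 ] [-179.9768   -0.002    96.013 ] [ 0.9217 -0.6298 -0.5213]
316 152 [323.498  294.9834]
```

View pics/c5.png

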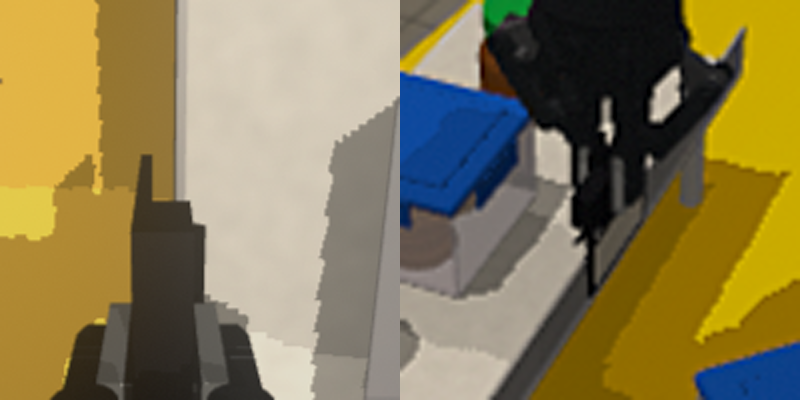

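Left crop: the plate's lower end is at (147,155), in front of the lip, which runs along column 177–186. The right crop confirms the plate hangs in front of the lip. Next step is measuring the gap.

Run:
```python
from h import *
np.set_printoptions(precision=4,suppress=True)
W=cam('wrist');o=bot.get_obs();t=np.radians(o['tcp_rot'][2]);ty=np.array([np.sin(t),-np.cos(t),0])
im=W['img'].astype(int)
for r in (100,130,160,168,172,185): print(r,[int(v) for v in im[r,304:338].mean(1)])
f=lambda px,z:ty@(atz(W,px,z)-o['ee_pos'])
for r,c in((100,328.5),(130,328.5),(160,328.5)):print('lip front',f((c,r),.128))
for z in (.113,.116): print('plate low end L,R',f((310,168),z),f((316,168),z),atz(W,(316,168),z))
print('header top L,R near far end',f((306.5,202.5),.18),f((342,202.5),.18))
```

```text
100 [106, 106, 106, 106, 106, 106, 106, 106, 107, 107, 106, 107, 108, 107, 108, 108, 108, 108, 108, 109, 108, 109, 99, 86, 150, 175, 175, 176, 176, 193, 202, 202, 202, 202]
130 [106, 106, 106, 106, 105, 106, 105, 106, 107, 107, 107, 107, 107, 108, 107, 107, 107, 108, 109, 108, 109, 108, 101, 101, 150, 170, 170, 171, 175, 193, 200, 201, 201, 201]
160 [105, 106, 106, 106, 106, 106, 106, 105, 106, 106, 106, 106, 106, 106, 106, 108, 107, 107, 107, 107, 108, 107, 98, 111, 150, 164, 164, 165, 183, 198, 201, 200, 201, 200]
168 [105, 105, 105, 106, 106, 106, 80, 56, 52, 52, 54, 58, 94, 106, 106, 106, 107, 107, 107, 107, 107, 107, 98, 110, 149, 163, 163, 163, 181, 196, 199, 199, 198, 198]
172 [105, 105, 105, 104, 106, 94, 68, 52, 54, 53, 53, 57, 93, 105, 105, 106, 107, 107, 106, 107, 108, 107, 95, 124, 154, 162, 162, 162, 184, 196, 197, 197, 197, 196]
185 [118, 118, 110, 93, 67, 51, 51, 51, 51, 52, 52, 56, 92, 105, 105, 106, 106, 106, 106, 106, 107, 107, 94, 122, 152, 160, 161, 161, 185, 197, 199, 198, 198, 198]
lip front 0.002694236464862708
lip front 0.002787983314847526
lip front 0.0028870237285032884
plate low end L,R -0.0072946816991859495 -0.0038693997834072925 [0.6091 0.0249 0.113 ]
plate low end L,R -0.007192429572962707 -0.0038231531964042376 [0.6091 0.0256 0.116 ]
header top L,R near far end -0.006464191372325269 0.006836535217461861
```

Request:
arm_command --pt "0 0.0045 0 0" --pt "0 0.0045 0 0" --pt "0 0.0045 0.007 0" --pt "0 0.0045 0.014 0" --pt "0 0.0045 0.014 0"

```text
time: 8.45
ee_pos: [0.6204, -0.0102, 0.1376]
tcp_rot: [-179.9, -0.0, 96.0]
wrist_force: [0.5, 0.2, -0.8]
opening: 0.011
grasp_force: 42.1
```

Request:
arm_command --pt "0 0 0.003 0" --pt "0 0 0.006 0" --pt "0 0 0.009 0" --pt "0 0 0.009 0" --pt "0 0 0.009 0"

```text
time: 8.95
ee_pos: [0.6211, -0.0103, 0.1303]
tcp_rot: [-180.0, 0.0, 96.0]
wrist_force: [-0.1, 0.5, -0.8]
opening: 0.0111
grasp_force: 42.1
```

Request:
arm_command --pt "0 0 0.001 0" --pt "0 0 0.002 0" --pt "0 0 0.003 0" --pt "0 0 0.004 0" --pt "0 0 0.004 0" --grip_force 70

```text
time: 9.45
ee_pos: [0.6211, -0.0102, 0.1262]
tcp_rot: [-180.0, -0.0, 96.0]
wrist_force: [0.2, 0.5, -0.1]
opening: 0.0107
grasp_force: 72.8
```

Request:
arm_command --pt "0 0 0.001 0" --pt "0 0 0.0015 0" --pt "0 0 0.002 0" --pt "0 0 0.002 0" --pt "0 0 0.002 0"

```text
time: 9.95
ee_pos: [0.6212, -0.0102, 0.1246]
tcp_rot: [180.0, 0.0, 96.0]
wrist_force: [-0.8, 0.5, 4.0]
opening: 0.0109
grasp_force: 73.2
```

Request:
arm_command --pt "0 0 0.0005 0" --pt "0 0 0.001 0" --pt "0 0 0.001 0" --pt "0 0 0.001 0" --pt "0 0 0.001 0"

```text
time: 10.45
ee_pos: [0.6212, -0.0102, 0.1236]
tcp_rot: [180.0, 0.0, 96.0]
wrist_force: [-2.9, 0.5, 4.7]
opening: 0.0109
grasp_force: 73.5
```

Request:
arm_command --pt "0 0 0.0005 0" --pt "0 0 0.001 0" --pt "0 0 0.001 0" --pt "0 0 0.001 0" --pt "0 0 0.001 0"

```text
time: 10.95
ee_pos: [0.6212, -0.0102, 0.1233]
tcp_rot: [179.9, 0.0, 96.0]
wrist_force: [-2.8, -0.1, 8.2]
opening: 0.011
grasp_force: 74.4
```

Request:
arm_command --pt "0 0 0.0005 0" --pt "0 0 0.001 0" --pt "0 0 0.001 0" --pt "0 0 0.001 0" --pt "0 0 0.001 0"

```text
time: 11.45
ee_pos: [0.6212, -0.0102, 0.1232]
tcp_rot: [179.9, 0.0, 96.0]
wrist_force: [-5.4, -0.4, 14.0]
opening: 0.0111
grasp_force: 75.2
```

Run:
```python
from h import *
np.set_printoptions(precision=4,suppress=True)
S=cam('scene');D=cam('side');W=cam('wrist')
o=bot.get_obs();print(o['ee_pos'],o['tcp_rot'],o['wrist_force'],o['torque'],o['grasp_force'])
for n,C in [('scene',S),('side',D),('wrist',W)]:
  for t in ['label_grip','container_mid']:
    print(n,t,[(np.round(d['location'],1),round(d['confidence'],2)) for d in bot.mark_of(n,t)])
x,y=proj(D,o['ee_pos']).astype(int)
a=cv2.resize(W['img'][90:290,240:440],(400,400),interpolation=cv2.INTER_CUBIC)
b=cv2.resize(D['img'][y-50:y+50,x-50:x+50],(400,400),interpolation=cv2.INTER_CUBIC)
cv2.imwrite('pics/c6.png',np.clip(np.hstack([a,b])*1.5,0,255).astype(np.uint8))
```

```text
[ 0.6213 -0.0102  0.1233] [179.8906   0.0114  96.0195] [-6.527   0.1786 13.9236] [0.0067 1.1199 0.065 ] 75.22344270721078
scene label_grip [(array([333. , 224.5]), 0.52)]
scene container_mid [(array([382.3, 250.9]), 0.91), (array([335.5, 226.8]), 0.66), (array([335., 236.]), 0.23)]
side label_grip [(array([314.7, 158.9]), 0.83), (array([269.6, 147.6]), 0.38)]
side container_mid [(array([269.6, 148.6]), 0.8)]
wrist label_grip [(array([323.5, 280.1]), 0.75)]
wrist container_mid []
```

View pics/c6.png

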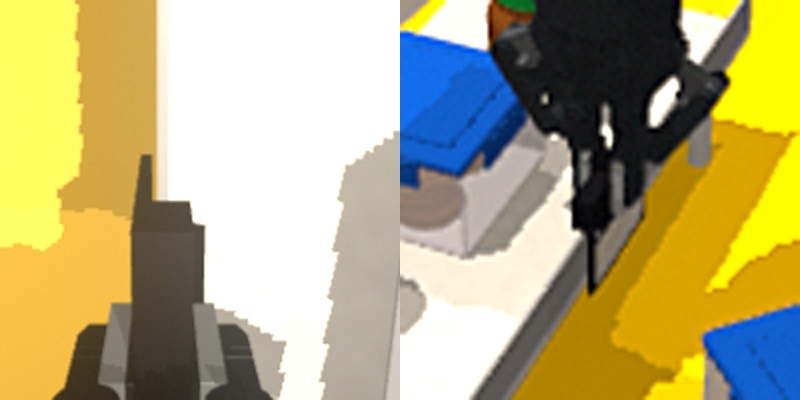

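The left crop shows the plate (147,155) just in front of the lip edge (157) and the header over the lip. The right crop shows the holder upright on the lip in front of the container. The descent has reached a hard stop at 14 N, with the grip at the expected 12–13 mm above the lip, so the pad should be flat.

```bash
python3 -c "
from h import *
o=bot.get_obs();print(o['wrist_force'],o['grasp_force']);print(bot.job_done())"
```

```text
[-5.25704228 -0.22126052 14.74129212] 75.22367097437382
the job is handed in; nothing more can be done
None
```

I handed the job in with the label holder pressed over the shelf lip (about 14 N down, 75 N grip) and within about 3 mm of the snap-lid container's centre by my measurements; the hand-in call returned no verdict.

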